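Open up the overlapping double doors of the bench tool cabinet

ROBOT

A 6-joint arm with a two-finger parallel gripper is mounted at the origin on the work surface. World frame = base frame: x ahead of the robot, y to its left, z up, the work surface at z = 0. Lengths are in m, angles in rad, forces in N, time in s.
With the tool pointing down it reaches from about 0.25 to 0.725 m from the base axis. Payload 4 kg.
Tool frame: the origin (TCP) lies midway between the tips of the shut fingers; the grasp point (between the pads) lies bot.tcp_to_grasp behind it (bot.tcp_to_grasp is the distance from the TCP to the grasp point, in m); z points along the fingers, y is the line along which they close (so a half turn about z gives the same grasp; the last joint's range is limited). The gripper opens to 85 mm and grips with 20 to 120 N. Pads are 22 mm wide; open, the fingers measure 114 mm over their backs; the gripper's body (76 mm by 85 mm) begins 54 mm behind the grasp point. The pads swing forward as they close: fully open they stand 13 mm farther back than shut.
Start: joints at [-1.299, 0.241, 0.005, 1.335, 0, 1.571], TCP at [0.134, -0.482, 0.231] pointing down, gripper open.
Joint ranges: [-2.72, 2.72], [-1.05, 1.87], [-1.09, 1.28], [-1.99, 2.15], [-1.42, 1.44], [-3.14, 3.14]. Speed limits (rad/s): [2.79, 2.79, 3.14, 3.14, 3.14, 3.14].

INTERFACE

Orientations are given as a unit quaternion [x, y, z, w].
In Python, from workcell import readout, camera, bot gives the robot as it stands. The module is installed in compiled form; this text tells all that it offers.
- The arm moves only by the tool jog_arm, never from a script. Its argument "motion" is a list of rows, each an object of numbers: "x", "y", "z": the shift along the tool's x, y, z in mm; "spin": the turn about the tool's z in degrees; "fingers": the closure, from -1 (fully open) to 1 (shut). A call has 1 to 8 rows; each row is the pose to reach, as a shift and turn from the pose commanded when the call began, along the tool's axes at that moment; what a row does not reach only later rows make up. A row lasts 1/8 s, in which the tool goes at most 62.5 mm and 10.7 degrees, less where a joint would pass 70% of its speed; a pose out of reach is approached as far as the arm can. A call with a gripper value outside its range is refused whole. The fingers move at their own pace and stop on an object; the grip force is fixed at half the most. Time passes only in rows, so rows that repeat a pose let the fingers close. It gives the time, the measured TCP pose, the force, the opening and the grip force at its end, in the units of the state.
- readout.get_obs(): the state, without advancing time (a new reading comes with each control period).
- camera(name): name is "scene" or "top"; returns a dict with "pixels" (420x560x3 uint8, red, green, blue), "K" (3x3 intrinsics, pixels), "rvec" (rotation vector, rad) and "tvec" (3), from world to camera coordinates, as OpenCV has them. Camera axes: x right, y down, z forward; pixel columns grow to the right and rows downward; lengths in m; the calibration is good to about 2 mm. A picture is of the moment at which its call begins. There is no depth.
- bot.job_done(): hands the job in; it is judged then, once.
The state is a dict: "clock": time; "joint_pos": joint angles; "joint_vel": joint speeds; "tau": joint torques, N m; "eef_pos": TCP position; "tool_rot": TCP orientation; "ft_force": force on the tool from outside, world axes, zero at the start; "ft_torque": the same for the moment, N m; "grip_width": finger opening in m; "grasp_force": force on a finger pad.
Only numpy, scipy, OpenCV 4.12 (cv2) and the standard library are available. Lean on these libraries where they do the work, as an engineer would, in place of code of your own. Each camera call takes 0.05 s, during which the arm holds its last target. There are 200 camera calls.

TASK

Open both doors of the green tool cabinet wide, at least square to its front: turn the black T-handle fully level and swing the right-hand door open first, then push the red slide bolt that it uncovers all the way down and swing the left-hand door open. Before a door swings, move the lacquer jar, kept upright, out of its way if it stands there, and leave it standing on the bench. Let no door or handle strike anything, and leave the tin, the plane, the brush pot and the string box where they stand.

Things in the scene. Friction and masses are not known exactly. Their poses are not given: they have to be found in the camera images.
- cabinet: Green steel tool cabinet fixed to the bench, 360 wide, 190 deep, 270 mm high. Origin: on the bench at the middle of the carcass front, where the backs of the shut leaves lie; x points into the cabinet, y to robot's left along the front, z up. '(cab)' below: mm in these axes, leaves shut. The leaves stand before the carcass, x -26 to 0, z 12 to 265; nothing overhangs them.
- leaf_right (a joint): Right-hand leaf (robot's right, -y): 0 shut, 1.57 square to the front, stop 1.9. Swings towards the robot about hinge_right; its edge sweeps a radius of 204 mm. Stiff hinge (0.25 N m), stays where left; 0.7 kg. Panel 26 mm thick from the hinge to (cab) y -18, then a 4 mm front lip, closed on top, to y +22 over the left leaf. Its cam catches behind the left leaf's flange until the T-handle is turned.
- leaf_left (a joint): Left-hand leaf (+y): 0 shut, 1.57 square to the front, stop 1.9. Swings towards the robot about hinge_left, the mirror way; its edge sweeps 197 mm. Same hinge and mass. Panel 26 mm thick from the hinge to (cab) y +25, then a recessed rear flange, x -4 to 0, to y -15, behind the right leaf's lip. Trapped until the right leaf is open and the slide bolt is down.
- hinge_right (a point): Top end of the right leaf's upright hinge axis, (cab) x 0, y -180, z 270 mm.
- hinge_left (a point): Top end of the left leaf's upright hinge axis, (cab) x 0, y +180, z 270 mm.
- t_handle (a joint): Black T-handle, quarter-turn latch of the right leaf: 0 wing upright (latched), 1.57 wing level (free; the cam lets go beyond about 0.8). It turns one way only: the upper end of the wing goes towards the left leaf (+y) and down. Friction 0.12 N m, no spring: it stays where it is left. Starts at 0 to 0.2.
- t_grip (a point): Middle of the T-handle's wing, on its turning axis: (cab) x -66, y -60, z 225 mm, 120 mm along the leaf from its hinge. Wing: a bar 76 mm long (38 each side), 14 wide, 12 deep (x -72 to -60). Between it and the leaf's face are 34 mm of clear space, crossed only by the 16 mm round stem on the axis. With the wing level it is the right leaf's pull: a finger hooks behind it from above.
- slide_bolt (a joint): Slide bolt of the left leaf: 0 up (bolted), 0.022 m fully down (free beyond 0.017). Friction about 4 N, no spring: it stays where left. Starts at 0 to 3 mm. The right leaf's lip covers it until that leaf is opened.
- bolt_tab (a point): Middle of the top face of the slide bolt's red thumb tab: (cab) x -11.5, y +5, z 246 mm with the bolt up. Tab 22 mm wide along the leaf, 6 mm thick, 15 mm proud of the left leaf's recessed flange (x -19 to -4). The thick panel of the left leaf begins 9 mm to its left (y +25); its right is open space once the right leaf is open. Pressed down from above.
- pull_grip (a point): Middle of the bar of the left leaf's fixed steel pull: (cab) x -65, y +85, z 235 mm, 95 mm along the leaf from its hinge. A level bar 100 mm long, 10 mm square; 34 mm of clear space between bar and leaf, 80 mm between its end posts: a finger hooks behind it from above.
- lacquer_jar: Amber jar of lacquer with a white cap, 60 mm in diameter, 110 mm high, straight-sided up to 75 mm, 0.25 to 0.5 kg; it stands on the bench before the cabinet, mostly where a leaf must swing. Origin: centre of its underside, z up.
- tin: Tin with a yellow label, 66 mm in diameter, 85 mm high, on top of the cabinet. Origin: centre of its underside.
- block_plane: Small hand plane, 160 long (its x), 44 wide, 72 mm high, on the bench beside one of the leaves. Origin: centre of its underside.
- brush_pot: Blue pot of brushes, 72 mm in diameter, 150 mm high with the brushes, on the bench beside the other leaf. Origin: centre of its underside.
- string_box: Flat card box of strings with a red lid, 75 (x) by 110 (y) by 26 mm, on the bench between cabinet and robot. Origin: centre of its underside.
Not all that is in view belongs to the job. What is shaped like the tin but blue or pink is not meant.

How it is judged:
By the outcome, as a careful person would: the job done as asked, in the order asked, and still so for the second after the job is handed in, with the robot touching nothing.
It also fails if it takes over 62 s, if anything falls off the work surface, if the arm or the gripper's body presses on something with over 40 N, if the wrist force passes 120 N, or if a joint passes its speed limit or range.

## Working session

There is one attempt and no reset: what is moved stays moved. The work goes in short steps, Python scripts to look and compute and a tool call to move; the robot and the scene stay as the last step left them, time stands still between calls to the robot, and variables do not carry over. Pictures are saved under pics/ and viewed, at most 13 in all, crops included, and the job is handed in when it is done.

Besides the shell and the picture viewer there is one more tool, called after ">>>" as a command line: name --argument value ..., lists and objects as JSON in quotes. jog_arm: Moves the arm, as the interface text tells. Its arguments: {"type":"object","properties":{"motion":{"type":"array"}},"required":["motion"]}

```bash
mkdir -p pics; cat > h.py <<'E'
import numpy as np, cv2
from workcell import readout, camera, bot
def grab(n,save=None):
    c=camera(n); 
    if save: cv2.imwrite('pics/'+save,cv2.cvtColor(c['pixels'],cv2.COLOR_RGB2BGR))
    return c
def ray(c,u,v):
    R=cv2.Rodrigues(np.array(c['rvec'],float))[0]; t=np.array(c['tvec'],float).ravel()
    d=R.T@np.linalg.inv(c['K'])@np.array([u,v,1.]); return -R.T@t,d
def onz(c,u,v,z):
    o,d=ray(c,u,v); return o+d*(z-o[2])/d[2]
def proj(c,P):
    return cv2.projectPoints(np.array(P,float).reshape(-1,1,3),np.array(c['rvec'],float),np.array(c['tvec'],float),np.array(c['K'],float),None)[0].reshape(-1,2)
E
python3 - <<'E'
from h import *
import pickle
a=grab('scene','s1.png');b=grab('top','t1.png')
pickle.dump((a,b),open('c1.pkl','wb'))
for c in(a,b): print(ray(c,280,210), c['K'][0])
o=readout.get_obs();print(o['clock'],o['eef_pos'],o['tool_rot'],o['grip_width'],bot.tcp_to_grasp)
E
```

```text
(array([0.46712753, 0.42564152, 1.19610474]), array([ 0.1240794 , -0.36084321, -0.92440628])) [435.61339336   0.         281.77228148]
(array([0.37465906, 0.03971578, 1.2640483 ]), array([ 0.18193313, -0.01289858, -0.98328416])) [472.40408731   0.         276.78249155]
0.1 [ 0.13407455 -0.4811049   0.2305036 ] [ 9.90781564e-01  1.35465950e-01 -1.20191699e-04 -9.23861682e-04] 0.08545678220944908 0.0187
```

View pics/s1.png

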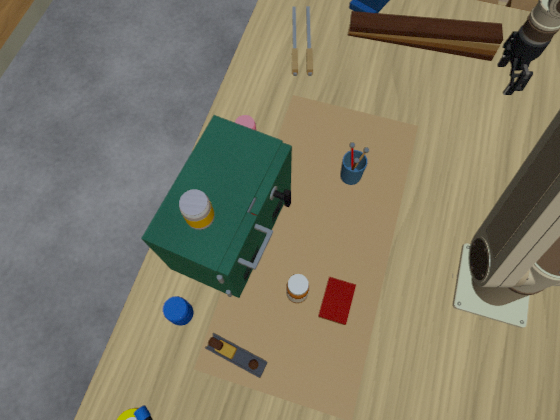

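View pics/t1.png

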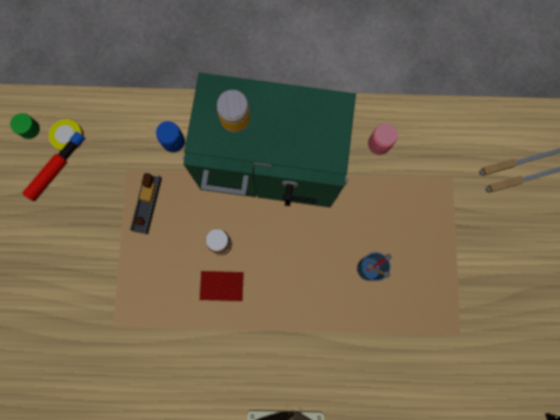

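The pictures show the green cabinet at about (270,140) in the top view, handle (289,190), pull (225,182), jar cap (217,240), string box (221,286), plane (147,203) and pot (375,267). I'll zoom in on the cabinet in both views.

```bash
python3 - <<'E'
from h import *
import pickle
a,b=pickle.load(open('c1.pkl','rb'))
A=a['pixels'][100:310,140:310];B=b['pixels'][60:220,170:370]
A=cv2.resize(A,None,fx=2.35,fy=2.8);A=cv2.resize(a['pixels'][110:300,145:305],None,fx=2.4,fy=2.4,interpolation=3)
B=cv2.resize(B,None,fx=2,fy=2,interpolation=3)
W=np.zeros((460,790,3),np.uint8);W[:A.shape[0],:A.shape[1]]=A;W[:B.shape[0],390:790]=B
W=np.clip(W.astype(float)*1.6,0,255).astype(np.uint8)
cv2.imwrite('pics/z1.png',W[:,:,::-1])
E
```

```text
(no output)
```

View pics/z1.png

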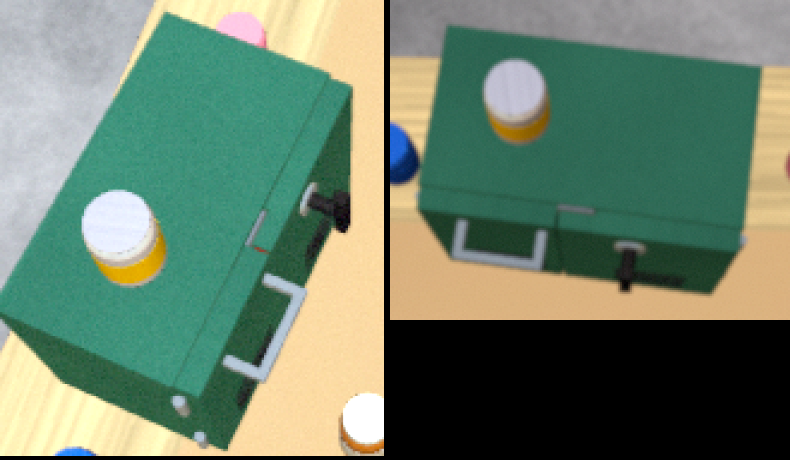

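The zoom shows the roof's four corners, the seam along the carcass front, the near-upright T-handle and the pull. Next I'll fit the cabinet pose and measure the other items.

```bash
python3 - <<'E'
from h import *
import pickle
a,b=pickle.load(open('c1.pkl','rb'))
# order BL,BR,FR,FL
T=[(198,73),(355.5,93.5),(346,175.5),(185,153)]; S=[(145,241),(215,115),(283.75,141.25),(219,271)]
M=np.array([[190,180],[190,-180],[0,-180],[0,180]])/1000
fits=[]
for n,c,p in(('scene',a,S),('top',b,T),):
    W=np.array([onz(c,*q,.27)[:2] for q in p]); print(n,W.round(3).tolist(),[round(float(np.linalg.norm(W[i]-W[i-1])),3) for i in range(4)])
    fits.append(W)
W=(fits[0]+fits[1])/2
mc,wc=M.mean(0),W.mean(0);U,_,V=np.linalg.svd((M-mc).T@(W-wc));R=V.T@U.T;t=wc-R@mc
print('cab origin',t,'yaw deg',np.degrees(np.arctan2(R[1,0],R[0,0])),'res',((M@R.T+t)-W).round(4).tolist())
np.save('cab.npy',np.r_[t,np.arctan2(R[1,0],R[0,0])])
def blob(c,m,near):
    n,l,s,ce=cv2.connectedComponentsWithStats(m.astype(np.uint8)); 
    i=min((i for i in range(1,n) if s[i,4]>30),key=lambda i:np.hypot(*(ce[i]-near))); return ce[i],s[i],(l==i)
for n,c,pts in(('scene',a,dict(jar=(298,284),box=(338,300),pot=(351,170),plane=(236,355))),('top',b,dict(jar=(217,240),box=(221,286),pot=(375,267),plane=(147,203)))):
    h=cv2.cvtColor(c['pixels'],cv2.COLOR_RGB2HSV).astype(int);H,s,v=h[...,0],h[...,1],h[...,2]
    masks=dict(jar=(s<50)&(v>130),box=((H<6)|(H>174))&(s>180),pot=(H>95)&(H<118)&(s>90),plane=(v<105)&(s<140))
    for k,z in(('jar',.11),('box',.026),('pot',.07),('plane',.03)):
        ce,st,m=blob(c,masks[k],pts[k]); p=onz(c,*ce,z)
        r=cv2.minAreaRect(np.argwhere(m)[:,::-1].astype(np.float32)); bx=np.array([onz(c,*q,z)[:2] for q in cv2.boxPoints(r)])
        print(n,k,ce.round(1),st.tolist(),p[:2].round(3),bx.round(3).tolist() if k in('box','plane') else '')
th=np.arctan2(R[1,0],R[0,0])
for k,q in dict(t=(-66,-60,225),pull=(-65,85,235),bolt=(-11.5,5,246),hr=(0,-180,270),hl=(0,180,270)).items():
    w=np.r_[R@np.array(q[:2])/1000+t,q[2]/1000]; print(k,w.round(3),proj(a,w).round(1),proj(b,w).round(1))
E
```

```text
scene [[0.859, 0.224], [0.825, -0.136], [0.637, -0.113], [0.676, 0.24]] [0.183, 0.362, 0.19, 0.355]
top [[0.869, 0.219], [0.83, -0.137], [0.639, -0.115], [0.68, 0.237]] [0.19, 0.359, 0.192, 0.355]
cab origin [0.65726032 0.06259355] yaw deg -6.148218423670263 res [[0.0016, -0.0004], [-0.0005, -0.0001], [0.0004, -0.0024], [-0.0015, 0.0029]]
scene jar [297.9 283.8] [288, 274, 21, 21, 353] [0.51  0.181] 
scene box [336.9 300.5] [319, 277, 37, 47, 1130] [0.401 0.175] [[0.437, 0.231], [0.437, 0.119], [0.362, 0.117], [0.365, 0.228]]
scene pot [352.  169.6] [341, 151, 26, 34, 480] [ 0.456 -0.196] 
scene plane [240.5 357.3] [205, 333, 62, 45, 739] [0.6   0.388] [[0.696, 0.394], [0.689, 0.35], [0.53, 0.378], [0.539, 0.42]]
top jar [215.9 239.2] [206, 229, 21, 22, 362] [0.511 0.18 ] 
top box [221.  285.6] [200, 272, 43, 28, 1136] [0.401 0.171] [[0.435, 0.227], [0.437, 0.118], [0.369, 0.116], [0.366, 0.224]]
top pot [369.7 266.7] [359, 253, 25, 27, 356] [ 0.456 -0.205] 
top plane [145.6 207.7] [130, 173, 32, 62, 825] [0.6  0.38] [[0.539, 0.42], [0.698, 0.393], [0.687, 0.341], [0.527, 0.369]]
t [0.585 0.01  0.225] [[289.2 198.1]] [[287.3 202.2]]
pull [0.602 0.154 0.235] [[264.4 249.1]] [[223.  192.4]]
bolt [0.646 0.069 0.246] [[257.3 209.4]] [[261.8 172.7]]
hr [ 0.638 -0.116  0.27 ] [[283.6 140. ]] [[346.6 175.8]]
hl [0.677 0.242 0.27 ] [[218.6 271.5]] [[182.9 154.4]]
```

```bash
cat >> h.py <<'E'
t0=np.load('cab.npy')
def cab(x,y):  # cab mm -> world m
    c,s=np.cos(t0[2]),np.sin(t0[2]); return t0[:2]+np.array([[c,-s],[s,c]])@np.array([x,y])/1000
def inv(p):
    c,s=np.cos(t0[2]),np.sin(t0[2]); return np.array([[c,s],[-s,c]])@(np.array(p)[:2]-t0[:2])*1000
CY=np.degrees(t0[2])
from scipy.spatial.transform import Rotation as Ro
def plan(*targets,base=None):
    """targets (x,y,z,psi deg of tool x); prints tool shifts mm and spin from the present pose"""
    o=readout.get_obs(); R=Ro.from_quat(o['tool_rot']).as_matrix(); p=np.array(o['eef_pos']) if base is None else np.array(base)
    psi=np.degrees(np.arctan2(R[1,0],R[0,0]))
    print('now',round(o['clock'],2),p.round(4),'psi',round(psi,1),'tilt z',R[:,2].round(3),'q',np.degrees(o['joint_pos']).round(0),'F',np.round(o['ft_force'],1),'w',round(o['grip_width'],4),'cab',inv(p).round(1))
    for q in targets:
        d=R.T@(np.array(q[:3])-p)*1000; sp=-((q[3]-psi+90)%180-90) if len(q)>3 else 0
        print(d.round(1).tolist(),'spin',round(sp,1))
def arc(side,loc,angs,z):
    """tool poses for finger at loc (cab mm, shut) carried round a hinge by angs deg"""
    s=1 if side=='r' else -1; h=np.array([0,-180.*s]); out=[]
    for a in angs:
        r=np.radians(a*s); M=np.array([[np.cos(r),-np.sin(r)],[np.sin(r),np.cos(r)]])
        out.append((*cab(*(h+M@(np.array(loc)-h))),z,CY+a*s))
    return out
E
python3 - <<'E'
from h import *
import pickle
a,b=pickle.load(open('c1.pkl','rb'))
print('tin',inv(onz(b,233,105.5,.355)),inv(onz(a,195,203,.355)))
plan((.30,-.19,.22,-15),(.511,.181,.16,-15),(.511,.181,.046,-15))
E
```

```text
tin [92.36674745 76.42529023] [90.60034652 81.64884223]
now 0.1 [ 0.1341 -0.4811  0.2305] psi 15.6 tilt z [-0.     0.002 -1.   ] q [-74.  14.   0.  77.   0.  90.] F [ 0.  -1.  -0.4] w 0.0855 cab [-461.9 -596.6]
[238.0, -235.9, 10.9] spin 30.6
[540.8, -536.5, 71.5] spin 30.6
[540.8, -536.3, 185.5] spin 30.6
```

>>> jog_arm --motion '[{"x":40,"y":-40,"z":0},{"x":80,"y":-80,"z":5},{"x":120,"y":-120,"z":5},{"x":160,"y":-160,"z":10},{"x":200,"y":-200,"z":15},{"x":240,"y":-240,"z":20},{"x":280,"y":-280,"z":25},{"x":320,"y":-320,"z":30}]'

```text
validation failed for argument at $.mo...
```

```bash
python3 - <<'E'
from h import *
plan((.511,.181,.14,15.6),(.511,.181,.046,15.6))
E
```

```text
now 0.1 [ 0.1341 -0.4811  0.2305] psi 15.6 tilt z [-0.     0.002 -1.   ] q [-74.  14.   0.  77.   0.  90.] F [ 0.  -1.  -0.4] w 0.0855 cab [-461.9 -596.6]
[540.8, -536.5, 91.5] spin -0.0
[540.8, -536.3, 185.5] spin -0.0
```

>>> jog_arm --motion '[{"x":40,"y":-40,"z":0,"spin":0,"fingers":-1},{"x":80,"y":-80,"z":5,"spin":0,"fingers":-1},{"x":120,"y":-120,"z":5,"spin":0,"fingers":-1},{"x":160,"y":-160,"z":10,"spin":0,"fingers":-1},{"x":200,"y":-200,"z":15,"spin":0,"fingers":-1},{"x":240,"y":-240,"z":20,"spin":0,"fingers":-1},{"x":280,"y":-280,"z":25,"spin":0,"fingers":-1},{"x":320,"y":-320,"z":30,"spin":0,"fingers":-1}]'

```text
clock: 1.1
eef_pos: [0.357, -0.0857, 0.2011]
tool_rot: [0.991, 0.135, 0.0, 0.0]
ft_force: [0.8, -0.7, 0.5]
grip_width: 0.0855
grasp_force: 0.0
```

```bash
python3 - <<'E'
from h import *
plan((.511,.181,.14,15.6),(.511,.181,.046,15.6))
E
```

```text
now 1.1 [ 0.357  -0.0857  0.2011] psi 15.6 tilt z [ 0. -0. -1.] q [-13.  -0. -21.  70.  -0. 151.] F [ 0.8 -0.7  0.5] w 0.0855 cab [-282.6 -179.6]
[219.9, -215.6, 61.1] spin -0.0
[219.9, -215.7, 155.1] spin -0.0
```

>>> jog_arm --motion '[{"x":35,"y":-35,"z":10,"spin":-10,"fingers":-1},{"x":75,"y":-75,"z":20,"spin":-20,"fingers":-1},{"x":115,"y":-115,"z":30,"spin":-30,"fingers":-1},{"x":155,"y":-155,"z":35,"spin":-40,"fingers":-1},{"x":195,"y":-190,"z":40,"spin":-50,"fingers":-1},{"x":220,"y":-216,"z":45,"spin":-55,"fingers":-1},{"x":220,"y":-216,"z":60,"spin":-55,"fingers":-1},{"x":220,"y":-216,"z":60,"spin":-55,"fingers":-1}]'

```text
clock: 2.1
eef_pos: [0.5084, 0.1787, 0.1391]
tool_rot: [0.816, 0.577, -0.003, -0.001]
ft_force: [-0.3, -0.5, -0.3]
grip_width: 0.0855
grasp_force: 0.0
```

```bash
python3 - <<'E'
from h import *
plan((.511,.181,.14,70),(.511,.181,.047,70))
E
```

```text
now 2.1 [0.5084 0.1787 0.1391] psi 70.5 tilt z [-0.005 -0.002 -1.   ] q [ 19.  22.  -3.  66.  -0. 129.] F [-0.3 -0.5 -0.3] w 0.0855 cab [-160.4   99.5]
[3.1, 1.7, -0.9] spin 0.5
[3.4, 2.0, 92.1] spin 0.5
```

>>> jog_arm --motion '[{"x":1,"y":0,"z":40,"spin":0,"fingers":-1},{"x":1,"y":0,"z":75,"spin":0,"fingers":-1},{"x":1,"y":0,"z":92,"spin":0,"fingers":-1},{"x":1,"y":0,"z":92,"spin":0,"fingers":1},{"x":1,"y":0,"z":92,"spin":0,"fingers":1},{"x":1,"y":0,"z":92,"spin":0,"fingers":1},{"x":1,"y":0,"z":92,"spin":0,"fingers":1},{"x":1,"y":0,"z":92,"spin":0,"fingers":1}]'

```text
clock: 3.1
eef_pos: [0.5113, 0.1805, 0.0503]
tool_rot: [0.816, 0.578, 0.001, 0.0]
ft_force: [-1.1, -1.8, 5.5]
grip_width: 0.0581
grasp_force: 65.5
```

```bash
python3 - <<'E'
from h import *
plan((.38,.0,.07,70),(.38,0,.048,70))
E
```

```text
now 3.1 [0.5113 0.1805 0.0503] psi 70.6 tilt z [ 0.001 -0.    -1.   ] q [ 19.  27. -10.  53.  -0. 129.] F [-1.1 -1.8  5.5] w 0.0581 cab [-157.7  101.6]
[-213.9, -63.8, -19.9] spin 0.6
[-213.9, -63.8, 2.1] spin 0.6
```

>>> jog_arm --motion '[{"x":0,"y":0,"z":-20,"spin":0,"fingers":1},{"x":-10,"y":-5,"z":-40,"spin":0,"fingers":1},{"x":-45,"y":-15,"z":-40,"spin":0,"fingers":1},{"x":-90,"y":-28,"z":-40,"spin":0,"fingers":1},{"x":-135,"y":-40,"z":-40,"spin":0,"fingers":1},{"x":-180,"y":-54,"z":-40,"spin":0,"fingers":1},{"x":-214,"y":-64,"z":-35,"spin":0,"fingers":1},{"x":-214,"y":-64,"z":-20,"spin":0,"fingers":1}]'

```text
clock: 4.1
eef_pos: [0.3776, -0.0013, 0.0692]
tool_rot: [0.817, 0.576, -0.0, -0.0]
ft_force: [0.2, 0.9, -2.5]
grip_width: 0.0584
grasp_force: 65.7
```

```bash
python3 - <<'E'
from h import *
plan((.38,0,.0505,70))
E
```

```text
now 4.1 [ 0.3776 -0.0013  0.0692] psi 70.4 tilt z [-0. -0. -1.] q [ -0.   9. -32.  48.  -0. 109.] F [ 0.2  0.9 -2.5] w 0.0584 cab [-271.2  -93.5]
[2.1, 1.8, 18.7] spin 0.4
```

>>> jog_arm --motion '[{"x":0,"y":0,"z":12,"spin":0,"fingers":1},{"x":0,"y":0,"z":19,"spin":0,"fingers":1},{"x":0,"y":0,"z":20,"spin":0,"fingers":1},{"x":0,"y":0,"z":20,"spin":0,"fingers":-1},{"x":0,"y":0,"z":20,"spin":0,"fingers":-1},{"x":0,"y":0,"z":20,"spin":0,"fingers":-1},{"x":0,"y":0,"z":-20,"spin":0,"fingers":-1},{"x":0,"y":0,"z":-60,"spin":0,"fingers":-1}]'

```text
clock: 5.1
eef_pos: [0.3788, 0.0001, 0.1298]
tool_rot: [0.816, 0.578, -0.001, -0.0]
ft_force: [0.5, -0.4, -0.2]
grip_width: 0.0852
grasp_force: 0.0
```

```bash
python3 - <<'E'
from h import *
plan((*cab(-120,-95),.28,174),(*cab(-66,-95),.24,174))
E
```

```text
now 5.1 [3.788e-01 1.000e-04 1.298e-01] psi 70.6 tilt z [-0.002  0.    -1.   ] q [  0.   5. -27.  59.   0. 109.] F [ 0.5 -0.4 -0.2] w 0.0852 cab [-270.1  -91.9]
[31.4, 146.6, -150.4] spin 76.6
[43.8, 199.2, -110.5] spin 76.6
```

>>> jog_arm --motion '[{"x":0,"y":0,"z":-50,"spin":-10,"fingers":1},{"x":5,"y":10,"z":-90,"spin":-20,"fingers":1},{"x":10,"y":30,"z":-120,"spin":-30,"fingers":1},{"x":15,"y":70,"z":-140,"spin":-40,"fingers":1},{"x":25,"y":110,"z":-145,"spin":-50,"fingers":1},{"x":31,"y":146,"z":-150,"spin":-60,"fingers":1},{"x":31,"y":146,"z":-150,"spin":-70,"fingers":1},{"x":31,"y":146,"z":-150,"spin":-80,"fingers":1}]'

```text
clock: 6.1
eef_pos: [0.5278, -0.0193, 0.2785]
tool_rot: [0.251, 0.968, -0.0, -0.001]
ft_force: [-0.5, 0.4, -1.0]
grip_width: -0.0003
grasp_force: 0.0
```

```bash
python3 - <<'E'
from h import *
plan((*cab(-66,-97),.27,174),(*cab(-66,-97),.253,174))
E
```

```text
now 6.1 [ 0.5278 -0.0193  0.2785] psi 150.9 tilt z [-0.001  0.    -1.   ] q [-2. 16. 11. 84.  0. 27.] F [-0.5  0.4 -1. ] w -0.0003 cab [-120.   -95.3]
[-50.4, 19.5, 8.4] spin -23.1
[-50.4, 19.5, 25.4] spin -23.1
```

>>> jog_arm --motion '[{"x":0,"y":0,"z":0,"spin":-10,"fingers":1},{"x":-15,"y":6,"z":3,"spin":-20,"fingers":1},{"x":-35,"y":13,"z":10,"spin":-23,"fingers":1},{"x":-50,"y":19,"z":20,"spin":-23,"fingers":1},{"x":-50,"y":19,"z":25,"spin":-23,"fingers":1},{"x":-50,"y":19,"z":25,"spin":-23,"fingers":1}]'

```text
clock: 6.85
eef_pos: [0.5793, -0.0272, 0.2534]
tool_rot: [0.056, 0.998, 0.0, -0.001]
ft_force: [-0.1, 0.3, 0.4]
grip_width: -0.0001
grasp_force: 0.0
```

```bash
python3 - <<'E'
from h import *
plan(*[(*cab(-66,y),z,174) for y,z in((-81.5,.253),(-66.6,.2527),(-59.6,.2497),(-53.8,.245),(-48,.239),(-43,.232),(-42,.228))])
c=grab('scene');d=grab('top')
A=cv2.resize(c['pixels'][130:260,200:340],None,fx=2.8,fy=2.8,interpolation=3);B=cv2.resize(d['pixels'][120:250,230:370],None,fx=2.8,fy=2.8,interpolation=3)
cv2.imwrite('pics/z2.png',np.clip(np.hstack([A,B])*1.5,0,255).astype(np.uint8)[:,:,::-1])
E
```

```text
now 6.85 [ 0.5793 -0.0272  0.2534] psi 173.5 tilt z [-0.002  0.    -1.   ] q [-3. 23. 16. 84.  0.  4.] F [-0.1  0.3  0.4] w -0.0001 cab [-67.9 -97.6]
[-1.8, 16.1, 0.4] spin -0.5
[-1.7, 31.0, 0.7] spin -0.5
[-1.7, 38.0, 3.7] spin -0.5
[-1.7, 43.8, 8.4] spin -0.5
[-1.6, 49.6, 14.4] spin -0.5
[-1.6, 54.6, 21.4] spin -0.5
[-1.6, 55.6, 25.4] spin -0.5
```

View pics/z2.png

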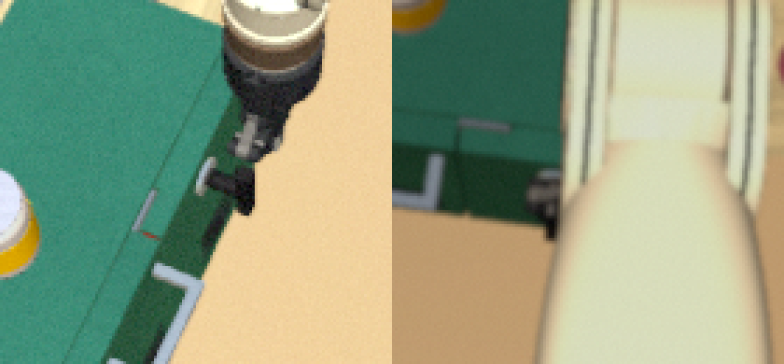

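The finger tip is just right of the upright wing (scene crop: tip about (250,155), wing top about (238,180)). Turning the handle now.

>>> jog_arm --motion '[{"x":0,"y":16,"z":0,"spin":0,"fingers":1},{"x":0,"y":31,"z":1,"spin":0,"fingers":1},{"x":0,"y":38,"z":4,"spin":0,"fingers":1},{"x":0,"y":44,"z":9,"spin":0,"fingers":1},{"x":0,"y":50,"z":15,"spin":0,"fingers":1},{"x":0,"y":55,"z":21,"spin":0,"fingers":1},{"x":0,"y":57,"z":25,"spin":0,"fingers":1},{"x":0,"y":57,"z":25,"spin":0,"fingers":1}]'

```text
clock: 7.95
eef_pos: [0.5877, 0.0305, 0.2319]
tool_rot: [0.055, 0.998, -0.0, 0.003]
ft_force: [-0.5, -1.8, 7.5]
grip_width: -0.0
grasp_force: 3.7
```

```bash
python3 - <<'E'
from h import *
plan((*cab(-66,-38),.222,174))
c=grab('scene');d=grab('top')
A=cv2.resize(c['pixels'][130:260,200:340],None,fx=2.8,fy=2.8,interpolation=3)
cv2.imwrite('pics/z3.png',np.clip(A*1.5,0,255).astype(np.uint8)[:,:,::-1])
E
```

```text
now 7.95 [0.5877 0.0305 0.2319] psi 173.6 tilt z [ 0.005 -0.    -1.   ] q [ 3. 24. 14. 80. -0.  9.] F [-0.5 -1.8  7.5] w -0.0 cab [-65.7 -39.4]
[0.3, 1.4, 9.9] spin -0.4
```

View pics/z3.png

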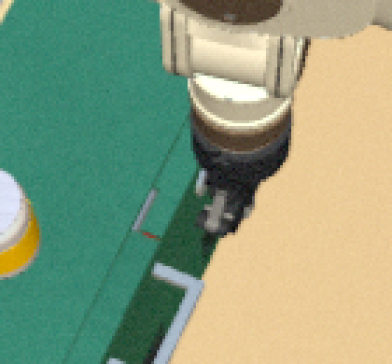

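The finger now covers the wing, at about (215,215) in the crop. I'll press a bit more to check for the stop.

>>> jog_arm --motion '[{"x":0,"y":5,"z":2,"spin":0,"fingers":1},{"x":0,"y":5,"z":5,"spin":0,"fingers":1},{"x":0,"y":5,"z":5,"spin":0,"fingers":1},{"x":0,"y":5,"z":5,"spin":0,"fingers":1}]'

```text
clock: 8.55
eef_pos: [0.5881, 0.0316, 0.2313]
tool_rot: [0.057, 0.998, -0.003, 0.005]
ft_force: [-8.2, -10.9, 24.7]
grip_width: 0.0003
grasp_force: 12.1
```

>>> jog_arm --motion '[{"x":0,"y":0,"z":-15,"spin":0,"fingers":1},{"x":0,"y":0,"z":-40,"spin":0,"fingers":1},{"x":0,"y":0,"z":-40,"spin":0,"fingers":1},{"x":0,"y":0,"z":-40,"spin":0,"fingers":1}]'

```text
clock: 9.05
eef_pos: [0.5869, 0.0351, 0.2633]
tool_rot: [0.056, 0.998, 0.0, -0.001]
ft_force: [-0.0, -0.1, 0.4]
grip_width: -0.0002
grasp_force: 0.0
```

```bash
python3 - <<'E'
from h import *
plan((*cab(-43,-35),.262,174),(*cab(-43,-35),.211,174))
E
```

```text
now 9.05 [0.5869 0.0351 0.2633] psi 173.6 tilt z [-0.001  0.    -1.   ] q [ 3. 24. 19. 85.  0. 10.] F [-0.  -0.1  0.4] w -0.0002 cab [-67.1 -34.9]
[-24.1, -0.0, 1.3] spin -0.4
[-24.1, -0.0, 52.3] spin -0.4
```

>>> jog_arm --motion '[{"x":-12,"y":0,"z":0,"spin":0,"fingers":1},{"x":-24,"y":0,"z":0,"spin":0,"fingers":1},{"x":-24,"y":0,"z":10,"spin":0,"fingers":1},{"x":-24,"y":0,"z":25,"spin":0,"fingers":1},{"x":-24,"y":0,"z":40,"spin":0,"fingers":1},{"x":-24,"y":0,"z":52,"spin":0,"fingers":1},{"x":-24,"y":0,"z":52,"spin":0,"fingers":1},{"x":-24,"y":0,"z":52,"spin":0,"fingers":1}]'

```text
clock: 10.05
eef_pos: [0.6112, 0.0317, 0.2128]
tool_rot: [0.056, 0.998, 0.0, 0.0]
ft_force: [0.5, 0.6, 0.0]
grip_width: -0.0002
grasp_force: 0.0
```

```bash
python3 - <<'E'
from h import *
plan(*arc('r',(-43,-35),[0,4,9,15,22,30,38,46,54],.211))
E
```

```text
now 10.05 [0.6112 0.0317 0.2128] psi 173.6 tilt z [ 0.001  0.    -1.   ] q [ 3. 27. 17. 80.  0.  9.] F [0.5 0.6 0. ] w -0.0002 cab [-42.5 -35.7]
[0.5, 0.7, 1.8] spin -0.3
[10.5, -2.7, 1.8] spin -4.3
[22.6, -7.9, 1.8] spin -9.3
[36.5, -15.6, 1.7] spin -15.3
[51.6, -26.2, 1.7] spin -22.3
[67.1, -40.6, 1.7] spin -30.3
[80.4, -56.9, 1.7] spin -38.3
[91.3, -75.0, 1.7] spin -46.3
[99.6, -94.4, 1.7] spin -54.3
```

>>> jog_arm --motion '[{"x":10,"y":-3,"z":0,"spin":-4,"fingers":1},{"x":23,"y":-8,"z":0,"spin":-9,"fingers":1},{"x":37,"y":-16,"z":0,"spin":-15,"fingers":1},{"x":52,"y":-26,"z":0,"spin":-22,"fingers":1},{"x":67,"y":-41,"z":0,"spin":-30,"fingers":1},{"x":80,"y":-57,"z":0,"spin":-38,"fingers":1},{"x":91,"y":-75,"z":0,"spin":-46,"fingers":1},{"x":100,"y":-94,"z":0,"spin":-54,"fingers":1}]'

```text
clock: 11.05
eef_pos: [0.503, -0.0508, 0.2137]
tool_rot: [-0.406, 0.914, -0.001, 0.003]
ft_force: [4.9, 1.0, -1.4]
grip_width: 0.0001
grasp_force: 2.0
```

```bash
python3 - <<'E'
from h import *
plan(*arc('r',(-43,-35),[54,60,67,74,81,88,94,98],.211))
c=grab('scene','s4.png')
E
```

```text
now 11.05 [ 0.503  -0.0508  0.2137] psi -132.1 tilt z [ 0.006  0.    -1.   ] q [ -6.  15.  -1.  74.   0. -54.] F [ 4.9  1.  -1.4] w 0.0001 cab [-141.2 -129.3]
[1.1, 1.0, 2.7] spin 0.0
[16.0, -4.3, 2.7] spin -6.0
[32.6, -12.4, 2.6] spin -13.0
[48.1, -22.5, 2.6] spin -20.0
[62.2, -34.3, 2.6] spin -27.0
[74.8, -47.8, 2.6] spin -34.0
[84.2, -60.6, 2.6] spin -40.0
[89.7, -69.6, 2.6] spin -44.0
```

View pics/s4.png

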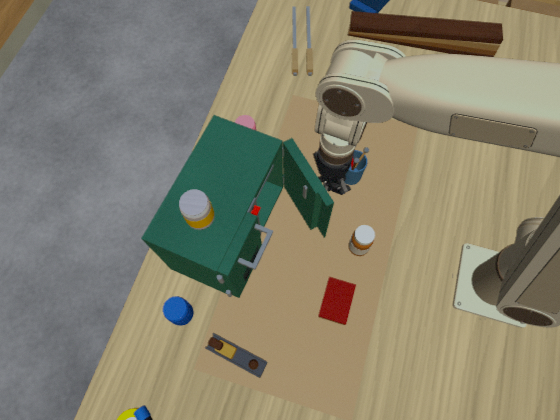

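The right leaf follows (edge at about (325,230)), and the jar at (363,238) is well clear. Continuing.

>>> jog_arm --motion '[{"x":15,"y":-5,"z":0,"spin":-6,"fingers":1},{"x":32,"y":-13,"z":0,"spin":-13,"fingers":1},{"x":47,"y":-23,"z":0,"spin":-20,"fingers":1},{"x":61,"y":-35,"z":0,"spin":-27,"fingers":1},{"x":74,"y":-48,"z":0,"spin":-34,"fingers":1},{"x":83,"y":-61,"z":0,"spin":-40,"fingers":1},{"x":89,"y":-70,"z":0,"spin":-44,"fingers":1},{"x":89,"y":-70,"z":0,"spin":-44,"fingers":1}]'

```text
clock: 12.1
eef_pos: [0.4933, -0.1639, 0.213]
tool_rot: [0.716, -0.698, 0.001, -0.0]
ft_force: [0.0, -0.0, 0.4]
grip_width: 0.0001
grasp_force: 0.0
```

```bash
python3 - <<'E'
from h import *
plan(*arc('r',(-43,-35),[98,100,102],.211))
c=grab('scene');d=grab('top')
A=cv2.resize(c['pixels'][100:260,230:400],None,fx=2.3,fy=2.3,interpolation=3);B=cv2.resize(d['pixels'][130:290,240:410],None,fx=2.3,fy=2.3,interpolation=3)
cv2.imwrite('pics/z5.png',np.clip(np.hstack([A,B])*1.5,0,255).astype(np.uint8)[:,:,::-1])
# predicted leaf inner-top edge corners for several angles
for ang in (85,90,95):
    r=np.radians(ang); P=[]
    for q in ((0,200),(-26,200)):
        M=np.array([[np.cos(r),-np.sin(r)],[np.sin(r),np.cos(r)]]); w=cab(*(np.array([0,-180])+M@np.array([q[0],202-0*q[1]]))); P.append([*w,.265])
    print(ang,((proj(c,P)-[230,100])*2.3).round(0).tolist(),((proj(d,P)-[240,130])*2.3+[391,0]).round(0).tolist())
E
```

```text
now 12.1 [ 0.4933 -0.1639  0.213 ] psi -88.6 tilt z [ 0.001 -0.001 -1.   ] q [ -18.   16.    1.   75.   -0. -110.] F [ 0.  -0.   0.4] w 0.0001 cab [-138.7 -242.7]
[0.2, -1.1, 2.0] spin -0.5
[5.2, -2.7, 2.0] spin -2.5
[10.2, -4.6, 2.0] spin -4.5
85 [[295.0, 173.0], [305.0, 154.0]] [[594.0, 316.0], [621.0, 322.0]]
90 [[301.0, 160.0], [310.0, 139.0]] [[613.0, 319.0], [641.0, 323.0]]
95 [[306.0, 146.0], [312.0, 125.0]] [[632.0, 321.0], [660.0, 322.0]]
```

View pics/z5.png

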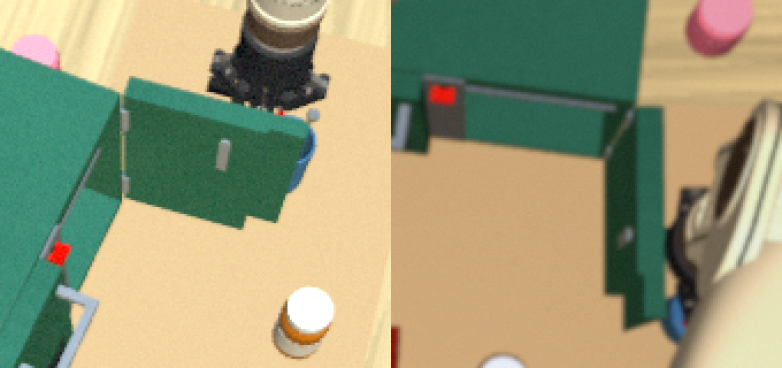

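The right leaf is open to about 95° with the pot untouched, and the red tab is exposed at (60,252) in the crop. Lifting out and going to the bolt.

```bash
python3 - <<'E'
from h import *
plan((*cab(-90,-120),.305,174),(*cab(-17,0),.28,174),(*cab(-17,0),.25,174))
import pickle
c=grab('scene');d=grab('top')
O=[]
for n,cc in(('s',c),('t',d)):
    h=cv2.cvtColor(cc['pixels'],cv2.COLOR_RGB2HSV).astype(int);m=(((h[...,0]<6)|(h[...,0]>174))&(h[...,1]>200)&(h[...,2]>120)).astype(np.uint8)
    k,l,s,ce=cv2.connectedComponentsWithStats(m)
    print(n,[(ce[i].round(1).tolist(),s[i].tolist(),inv(onz(cc,*ce[i],.246)).round(1).tolist()) for i in range(1,k) if 8<s[i,4]<300])
E
```

```text
now 12.2 [ 0.4927 -0.1633  0.2126] psi -88.5 tilt z [-0. -0. -1.] q [ -18.   16.    1.   75.   -0. -110.] F [-0.4  0.3  0.5] w 0.0001 cab [-139.4 -242.2]
[-114.6, -65.2, -92.4] spin -82.5
[-223.9, -153.4, -67.5] spin -82.5
[-223.9, -153.4, -37.5] spin -82.5
s [([255.3, 209.8], [251, 205, 9, 10, 55], [-7.5, 8.0])]
t [([261.9, 170.9], [258, 168, 9, 7, 52], [-7.5, 5.2])]
```

>>> jog_arm --motion '[{"x":0,"y":0,"z":-45,"spin":0,"fingers":1},{"x":0,"y":0,"z":-92,"spin":0,"fingers":1},{"x":-20,"y":-12,"z":-95,"spin":10,"fingers":1},{"x":-60,"y":-35,"z":-95,"spin":20,"fingers":1},{"x":-100,"y":-60,"z":-95,"spin":30,"fingers":1},{"x":-140,"y":-85,"z":-95,"spin":40,"fingers":1},{"x":-180,"y":-115,"z":-92,"spin":50,"fingers":1},{"x":-215,"y":-145,"z":-90,"spin":60,"fingers":1}]'

```text
clock: 13.3
eef_pos: [0.6322, 0.0574, 0.3024]
tool_rot: [-0.269, 0.963, -0.0, 0.0]
ft_force: [0.1, -0.6, -0.0]
grip_width: 0.0002
grasp_force: 0.0
```

```bash
python3 - <<'E'
from h import *
plan((*cab(-15.5,1),.29,174),(*cab(-15.5,1),.26,174))
E
```

```text
now 13.3 [0.6322 0.0574 0.3024] psi -148.8 tilt z [ 0. -0. -1.] q [  5.  30.  34.  94.  -0. -26.] F [ 0.1 -0.6 -0. ] w 0.0002 cab [-24.4  -7.8]
[-12.4, 1.6, 12.4] spin 37.2
[-12.4, 1.6, 42.4] spin 37.2
```

>>> jog_arm --motion '[{"x":-5,"y":1,"z":0,"spin":10,"fingers":1},{"x":-10,"y":1,"z":5,"spin":20,"fingers":1},{"x":-12,"y":1.5,"z":12,"spin":30,"fingers":1},{"x":-12,"y":1.5,"z":20,"spin":37,"fingers":1},{"x":-12,"y":1.5,"z":36,"spin":37,"fingers":1},{"x":-12,"y":1.5,"z":45,"spin":37,"fingers":1},{"x":-12,"y":1.5,"z":45,"spin":37,"fingers":1}]'

```text
clock: 14.18
eef_pos: [0.6405, 0.0631, 0.2564]
tool_rot: [0.047, 0.999, -0.0, -0.001]
ft_force: [0.1, -0.2, -0.0]
grip_width: 0.0001
grasp_force: 0.0
```

```bash
python3 - <<'E'
from h import *
plan((*cab(-15.5,1),.224,174))
c=grab('scene');d=grab('top')
A=cv2.resize(c['pixels'][160:260,200:300],None,fx=3.5,fy=3.5,interpolation=3)
cv2.imwrite('pics/z6.png',np.clip(A*1.5,0,255).astype(np.uint8)[:,:,::-1])
E
```

```text
now 14.18 [0.6405 0.0631 0.2564] psi 174.6 tilt z [-0.002 -0.    -1.   ] q [ 6. 31. 29. 89. -0. 11.] F [ 0.1 -0.2 -0. ] w 0.0001 cab [-16.7  -1.2]
[-1.3, 2.2, 32.4] spin 0.6
```

View pics/z6.png

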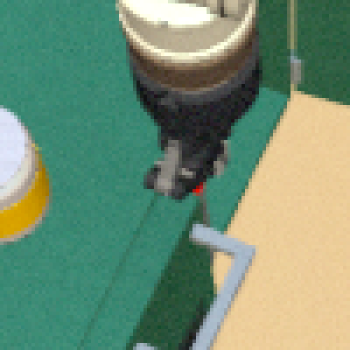

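The fingertip sits right over the red tab (it just shows at (200,190)) and nothing has been touched. Pressing down.

>>> jog_arm --motion '[{"x":-1,"y":2,"z":6,"spin":0,"fingers":1},{"x":-1,"y":2,"z":12,"spin":0,"fingers":1},{"x":-1,"y":2,"z":18,"spin":0,"fingers":1},{"x":-1,"y":2,"z":24,"spin":0,"fingers":1},{"x":-1,"y":2,"z":30,"spin":0,"fingers":1},{"x":-1,"y":2,"z":34,"spin":0,"fingers":1},{"x":-1,"y":2,"z":36,"spin":0,"fingers":1},{"x":-1,"y":2,"z":36,"spin":0,"fingers":1}]'

```text
clock: 15.28
eef_pos: [0.6426, 0.065, 0.2238]
tool_rot: [0.047, 0.999, 0.0, 0.002]
ft_force: [-3.9, -0.4, 10.9]
grip_width: -0.0
grasp_force: 5.8
```

>>> jog_arm --motion '[{"x":0,"y":0,"z":3,"spin":0,"fingers":1},{"x":0,"y":0,"z":3,"spin":0,"fingers":1},{"x":0,"y":0,"z":3,"spin":0,"fingers":1}]'

```text
clock: 15.65
eef_pos: [0.6427, 0.0649, 0.2236]
tool_rot: [0.047, 0.999, 0.0, 0.003]
ft_force: [-6.9, -0.6, 20.5]
grip_width: 0.0
grasp_force: 10.3
```

The bolt is at its stop: z 0.2236 holds while the force rises. Lifting out.

>>> jog_arm --motion '[{"x":0,"y":0,"z":-20,"spin":0,"fingers":1},{"x":0,"y":0,"z":-50,"spin":0,"fingers":1},{"x":0,"y":0,"z":-58,"spin":0,"fingers":1},{"x":0,"y":0,"z":-58,"spin":0,"fingers":1}]'

```text
clock: 16.15
eef_pos: [0.6425, 0.0648, 0.2758]
tool_rot: [0.047, 0.999, -0.0, -0.0]
ft_force: [0.7, 0.1, 0.2]
grip_width: -0.0001
grasp_force: 0.0
```

```bash
python3 - <<'E'
from h import *
plan((*cab(-42,84),.278,174),(*cab(-42,84),.215,174))
c=grab('scene');d=grab('top')
# pull bar: check against prediction
A=cv2.resize(c['pixels'][180:300,200:310],None,fx=3.5,fy=3.5,interpolation=3);B=cv2.resize(d['pixels'][120:240,170:280],None,fx=3.5,fy=3.5,interpolation=3)
W=np.clip(np.hstack([A,B])*1.5,0,255).astype(np.uint8)[:,:,::-1].copy()
for y in (40,85,130):
    P=[*cab(-65,y),.240]
    for cc,o,ox in((c,(200,180),0),(d,(170,120),385)):
        p=(proj(cc,P)[0]-o)*3.5; cv2.circle(W,(int(p[0])+ox,int(p[1])),3,(0,0,255),-1)
cv2.imwrite('pics/z7.png',W)
E
```

```text
now 16.15 [0.6425 0.0648 0.2758] psi 174.6 tilt z [-0. -0. -1.] q [ 6. 31. 32. 91. -0. 11.] F [0.7 0.1 0.2] w -0.0001 cab [-14.9   0.6]
[26.1, 83.7, -2.3] spin 0.6
[26.0, 83.7, 60.7] spin 0.6
```

View pics/z7.png

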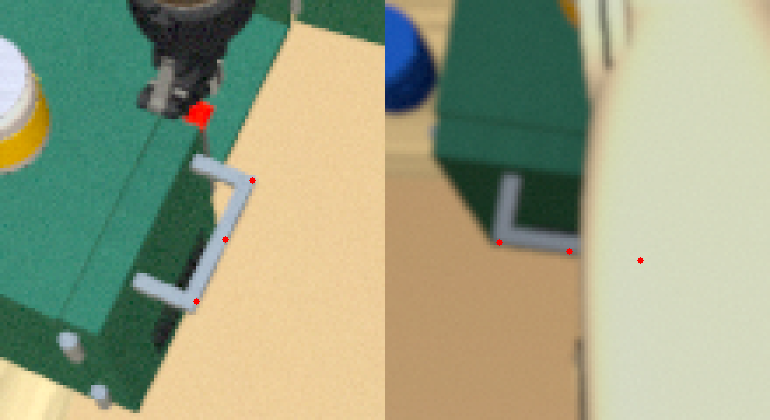

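The bar in the images lies about 3 mm deeper than my prediction (red dots on its outer edge), so I'll aim at cab x -40.

>>> jog_arm --motion '[{"x":14,"y":30,"z":-5,"spin":0,"fingers":1},{"x":24,"y":65,"z":-5,"spin":0,"fingers":1},{"x":25,"y":84,"z":-5,"spin":0,"fingers":1},{"x":25,"y":84,"z":5,"spin":0,"fingers":1},{"x":25,"y":84,"z":25,"spin":0,"fingers":1},{"x":25,"y":84,"z":45,"spin":0,"fingers":1},{"x":25,"y":84,"z":63,"spin":0,"fingers":1},{"x":25,"y":84,"z":63,"spin":0,"fingers":1}]'

```text
clock: 17.25
eef_pos: [0.6242, 0.149, 0.2103]
tool_rot: [0.048, 0.999, -0.001, -0.003]
ft_force: [-0.7, -0.1, 0.3]
grip_width: 0.0002
grasp_force: 0.0
```

```bash
python3 - <<'E'
from h import *
plan(*arc('l',(-40,85),[0,5,11,18,26,34,42,50,58],.213))
E
```

```text
now 17.25 [0.6242 0.149  0.2103] psi 174.5 tilt z [-0.005 -0.002 -1.   ] q [13. 31. 23. 82. -0. 19.] F [-0.7 -0.1  0.3] w 0.0002 cab [-42.1  82.4]
[-2.1, 2.6, -2.7] spin 0.6
[6.0, 6.5, -2.7] spin 5.6
[15.2, 12.1, -2.7] spin 11.6
[25.1, 19.9, -2.6] spin 18.6
[35.2, 30.1, -2.6] spin 26.6
[43.8, 41.7, -2.6] spin 34.6
[50.6, 54.3, -2.6] spin 42.6
[55.7, 67.8, -2.6] spin 50.6
[58.8, 81.8, -2.6] spin 58.6
```

>>> jog_arm --motion '[{"x":6,"y":6,"z":-2,"spin":5,"fingers":1},{"x":15,"y":11,"z":-3,"spin":11,"fingers":1},{"x":25,"y":19,"z":-3,"spin":18,"fingers":1},{"x":35,"y":29,"z":-3,"spin":26,"fingers":1},{"x":44,"y":41,"z":-3,"spin":34,"fingers":1},{"x":51,"y":54,"z":-3,"spin":42,"fingers":1},{"x":56,"y":67,"z":-3,"spin":50,"fingers":1},{"x":59,"y":81,"z":-3,"spin":58,"fingers":1}]'

```text
clock: 18.25
eef_pos: [0.5765, 0.2352, 0.2168]
tool_rot: [0.529, 0.849, -0.0, 0.002]
ft_force: [5.5, -3.5, -2.2]
grip_width: -0.0002
grasp_force: 2.9
```

```bash
python3 - <<'E'
from h import *
plan(*arc('l',(-40,85),[58,65,72,79,86,93,99,103,106],.213))
E
```

```text
now 18.25 [0.5765 0.2352 0.2168] psi 116.2 tilt z [ 0.004 -0.003 -1.   ] q [22. 28. 19. 81. -0. 86.] F [ 5.5 -3.5 -2.2] w -0.0002 cab [-98.8 163. ]
[2.1, -2.2, 3.8] spin 0.3
[13.4, 3.4, 3.7] spin 7.3
[23.8, 10.4, 3.7] spin 14.3
[33.4, 18.6, 3.7] spin 21.3
[41.9, 27.9, 3.7] spin 28.3
[49.1, 38.1, 3.7] spin 35.3
[54.3, 47.6, 3.7] spin 41.3
[57.3, 54.2, 3.7] spin 45.3
[59.1, 59.2, 3.7] spin 48.3
```

>>> jog_arm --motion '[{"x":13,"y":3,"z":2,"spin":7,"fingers":1},{"x":24,"y":10,"z":2,"spin":14,"fingers":1},{"x":33,"y":18,"z":2,"spin":21,"fingers":1},{"x":42,"y":27,"z":2,"spin":28,"fingers":1},{"x":49,"y":38,"z":2,"spin":35,"fingers":1},{"x":54,"y":47,"z":2,"spin":41,"fingers":1},{"x":57,"y":54,"z":2,"spin":45,"fingers":1},{"x":57,"y":54,"z":2,"spin":45,"fingers":1}]'

```text
clock: 19.25
eef_pos: [0.5984, 0.3113, 0.2149]
tool_rot: [0.811, 0.585, 0.001, 0.001]
ft_force: [-0.3, -2.2, 0.0]
grip_width: -0.0
grasp_force: 0.6
```

```bash
python3 - <<'E'
from h import *
plan()
c=grab('scene','s8.png');d=grab('top')
W=np.hstack([c['pixels'][100:390,150:430],d['pixels'][90:320,110:420][:, :]] if 0 else [cv2.resize(c['pixels'][100:390,150:430],(400,414)),cv2.resize(d['pixels'][80:300,120:333],(400,414))])
for ang in (90,95,100):
    r=-np.radians(ang); M=np.array([[np.cos(r),-np.sin(r)],[np.sin(r),np.cos(r)]]); w=cab(*(np.array([3,180])+M@np.array([-26,-155]))); P=[*w,.265]
    print(ang,((proj(c,P)[0]-[150,100])*[400/280,414/290]).round(0),((proj(d,P)[0]-[120,80])*[400/213,414/220]+[400,0]).round(0))
cv2.imwrite('pics/z8.png',np.clip(W*1.4,0,255).astype(np.uint8)[:,:,::-1])
E
```

```text
now 19.25 [0.5984 0.3113 0.2149] psi 71.5 tilt z [ 0.002 -0.    -1.   ] q [ 28.  35.  30.  85.  -0. 136.] F [-0.3 -2.2  0. ] w -0.0 cab [-85.2 240.9]
90 [183. 301.] [474. 266.]
95 [177. 309.] [463. 262.]
100 [171. 316.] [452. 257.]
```

View pics/z8.png

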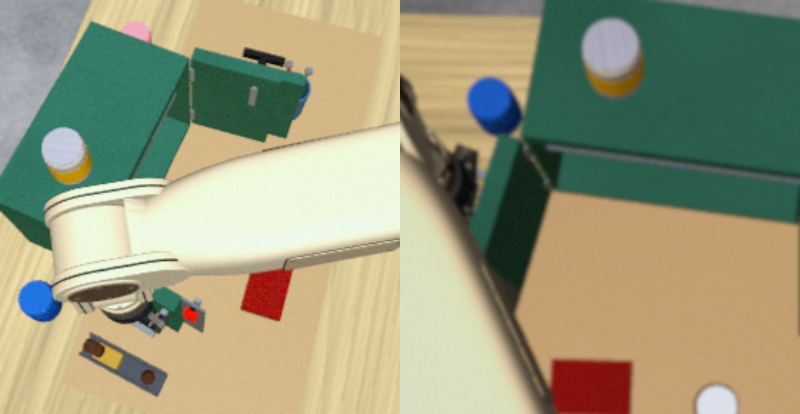

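The left leaf looks past square and clear of the plane. Lifting out and backing off for a final check.

>>> jog_arm --motion '[{"x":0,"y":0,"z":-30,"spin":0,"fingers":1},{"x":0,"y":0,"z":-70,"spin":0,"fingers":1},{"x":0,"y":0,"z":-100,"spin":0,"fingers":1},{"x":-40,"y":-25,"z":-110,"spin":0,"fingers":1},{"x":-90,"y":-60,"z":-110,"spin":0,"fingers":1},{"x":-140,"y":-100,"z":-110,"spin":0,"fingers":1},{"x":-190,"y":-140,"z":-110,"spin":0,"fingers":1},{"x":-240,"y":-170,"z":-110,"spin":0,"fingers":1}]'

```text
clock: 20.35
eef_pos: [0.3576, 0.1374, 0.3243]
tool_rot: [0.811, 0.586, 0.0, -0.0]
ft_force: [0.4, -0.2, 0.8]
grip_width: -0.0004
grasp_force: 0.0
```

```bash
python3 - <<'E'
from h import *
plan((.15,-.42,.3))
E
```

```text
now 20.35 [0.3576 0.1374 0.3243] psi 71.7 tilt z [ 0.     0.001 -1.   ] q [ 21.  -1.  -3.  88.   0. 129.] F [ 0.4 -0.2  0.8] w -0.0004 cab [-306.    42.3]
[-594.4, -22.0, 23.7] spin 0
```

>>> jog_arm --motion '[{"x":-40,"y":0,"z":0,"spin":0,"fingers":1},{"x":-95,"y":0,"z":0,"spin":0,"fingers":1},{"x":-150,"y":0,"z":0,"spin":0,"fingers":1},{"x":-205,"y":0,"z":0,"spin":0,"fingers":1},{"x":-260,"y":0,"z":0,"spin":0,"fingers":1},{"x":-315,"y":0,"z":0,"spin":0,"fingers":1},{"x":-370,"y":0,"z":0,"spin":0,"fingers":1},{"x":-400,"y":0,"z":0,"spin":0,"fingers":1}]'

```text
clock: 21.35
eef_pos: [0.2324, -0.2428, 0.3244]
tool_rot: [0.812, 0.584, 0.0, 0.0]
ft_force: [-0.1, 1.3, -0.0]
grip_width: 0.0001
grasp_force: 0.0
```

```bash
python3 - <<'E'
from h import *
plan()
c=grab('scene');d=grab('top')
W=np.clip(np.hstack([cv2.resize(c['pixels'][100:390,150:430],(400,414)),cv2.resize(d['pixels'][60:300,110:400],(400,331)) if 0 else cv2.resize(d['pixels'][60:300,120:352],(400,414))])*1.4,0,255).astype(np.uint8)[:,:,::-1]
cv2.imwrite('pics/z9.png',W)
s=lambda p:[round(float(v)) for v in p]
for ang in (90,95,100):
    for side,q in(('l',(-26,25)),('r',(-26,22))):
        e=1 if side=='r' else -1; h=np.array([0,-180.*e]); r=np.radians(ang*e); M=np.array([[np.cos(r),-np.sin(r)],[np.sin(r),np.cos(r)]])
        P=[*cab(*(h+M@(np.array(q)-h)+[3,0])),.265]
        print(ang,side,s((proj(c,P)[0]-[150,100])*[400/280,414/290]),s((proj(d,P)[0]-[120,60])*[400/232,414/240]+[400,0]))
E
```

```text
now 21.35 [ 0.2324 -0.2428  0.3244] psi 71.4 tilt z [ 0.001 -0.    -1.   ] q [-46.  -6.  -8.  89.   0.  62.] F [-0.1  1.3 -0. ] w 0.0001 cab [-389.7 -349.1]
90 l [183, 301] [468, 278]
90 r [305, 86] [794, 360]
95 l [177, 309] [457, 275]
95 r [307, 77] [809, 360]
100 l [171, 316] [448, 270]
100 r [307, 68] [823, 358]
```

View pics/z9.png

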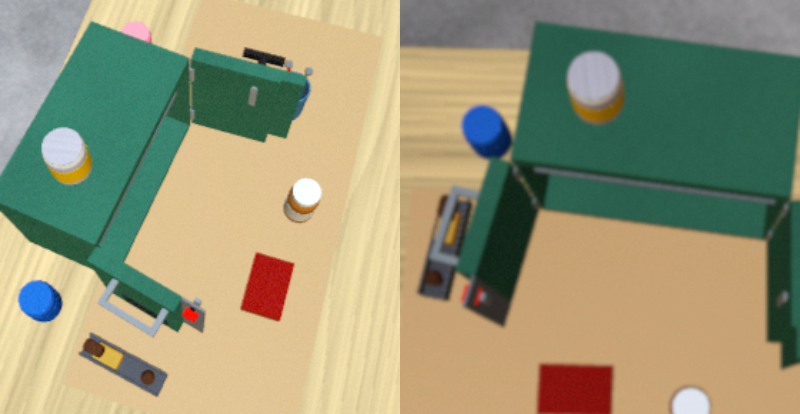

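Both leaves stand at about 95° (left outer corner about (458,273), right lip about (307,77)). The handle is level, the red bolt is down, the jar is upright at (305,195), and nothing else has moved. Handing in.

```bash
python3 -c "
from workcell import bot
print(bot.job_done())"
```

```text
the job is handed in; nothing more can be done
None
```

I opened both cabinet doors to about 95° in the order asked, with the T-handle level, the slide bolt fully down and the jar upright on the bench clear of both doors; the other things stand where they were, and I handed the job in at about 21 s.

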